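# Lean the recipe tablet back to a readable angle

### The job

The wide recipe tablet stands too straight to read. Lean it back on its stiff hinge until it is 30 degrees back from upright, top away from you, and let go so that it stays there by itself. Leave the narrow phone on the similar stand beside it as it is.

Things in the scene. Friction and masses are not known exactly. Their poses are not given: they have to be found in the camera images.
- tablet (a joint): Lean of the wide tablet (rad): 0 = upright, positive = top leaning back, away from the robot; 30 degrees = 0.524. Stops at -0.5 and 1.15. Starts between a little tipped towards the robot and a little leaned back. The friction hinge is stiff (about 0.5 N m: about 5 N near the top edge), has no spring and stays where it is left.
- tablet_hinge (a point): Middle of the tablet's hinge axis, at its lower edge, 35 mm above the worktop. Turns with the tablet: x out of its back, y along the hinge and its width, z up the slab. Dark slab with a grey screen, brown picture and pale bars: 190 mm wide, 115 mm tall (z 0 to 115 mm); screen, on the robot's side, at x = -6 mm, back at x = +3 mm (+6 in the middle, low down).
- phone_top (a point): Middle of the top edge of the phone, which looks like the tablet but narrow: 70 mm wide, 130 mm tall, 9 mm thick, on the same kind of hinge, 130 mm below this point along the slab. Axes as for the tablet's hinge. It stands to the left or right of the tablet and is to be left as it is.
- tablet_stand: The tablet's flat aluminium foot, 130 mm deep (x), 150 mm wide (y), 14 mm high, fixed to the worktop. Origin: centre of its underside; x points away from the robot, square to the hinge, y along the hinge, z up. The hinge axis is at x = +15 mm, z = 35 mm.

How it is judged:
By the outcome, as a careful person would: the job done as asked, in the order asked, and still so for the second after the job is handed in, with the robot touching nothing.
It also fails if it takes over 32 s, if anything falls off the work surface, if the arm or the gripper's body presses on something with over 40 N, if the wrist force passes 120 N, or if a joint passes its speed limit or range.

### The arm

A 6-joint arm with a two-finger parallel gripper is mounted at the origin on a cart in front of the work surface, level with it; the furniture and walls round the work are solid. World frame = base frame: x ahead of the robot, y to its left, z up, the work surface at z = 0. Lengths are in m, angles in degrees, forces in N, time in s.
With the tool pointing down it reaches from about 0.25 to 0.725 m from the base axis. Payload 9.7 kg.
Tool frame: the origin (TCP) lies between the finger pads; the fingertips stand 25 mm ahead of it and the grasp point (between the pads) lies 6 mm ahead of it; z points along the fingers, y is the line along which they close (so a half turn about z gives the same grasp; the last joint's range is limited). The gripper opens to 85 mm and grips with 20 to 120 N. Pads are 22 mm wide; open, the fingers measure 114 mm over their backs; the gripper's body (76 mm by 85 mm) begins 54 mm behind the grasp point. The pads swing forward as they close: fully open they stand 13 mm farther back than shut.
Start: joints at [-73.854, 4.979, 10.078, 95.1, 0, 90], TCP at [0.153, -0.528, 0.256] pointing down, gripper open.
Joint ranges: [-179.16, 179.16], [-48.56, 103.87], [-65.8, 70.77], [-126.05, 130.52], [-82.76, 87.17], [-180, 180]. Speed limits (degrees/s): [127.2, 127.2, 147.25, 180, 180, 180].

### API

Orientations are given as [roll, pitch, yaw] about the fixed x, y, z axes, in that order (R = Rz(yaw) Ry(pitch) Rx(roll)).
In Python, from workcell import bot gives the robot as it stands.
- The arm moves only by the shell command python3 drive.py FILE [FORCE], which reads ROWS from the file FILE. ROWS is one flat JSON list of numbers that holds 1 to 5 rows one after another, with no inner brackets; each row has 5 numbers: dx, dy, dz in m, then a turn about the tool's z in degrees, then the finger opening in m; each row is the pose to reach, as a shift and turn from the pose commanded when the command began, along the tool's axes at that moment; what a row does not reach only later rows make up. A row lasts 1/12 s, in which the tool goes at most 0.0417 m and 7.16 degrees, less where a joint would pass 70% of its speed; a pose out of reach is approached as far as the arm can. The fingers move at their own pace and stop on an object; FORCE is the grip in N (left out, the last holds). Time passes only in rows, so rows that do not move let the fingers close. It prints the time, the measured TCP pose, the force, the opening and the grip force at its end. Input that does not fit is refused with a message, and nothing moves.
- bot.get_obs(): the state, without advancing time (a new reading comes with each control period).
- bot.camera(name): name is "scene" or "top"; returns the picture (400x640x3 uint8, blue, green, red); there is no depth.
- bot.camera_info(name): a dict with "mtx" (3x3 intrinsics, pixels), "extrinsics" (4x4, takes a point from camera to world coordinates). Camera axes: x right, y down, z forward; pixel columns grow to the right and rows downward; lengths in m; the calibration is good to about 2 mm. A picture is of the moment at which its call begins. camera_info takes no time and is no camera call.
- bot.job_done(): hands the job in; it is judged then, once.
The state is a dict: "time": time; "q": joint angles; "qd": joint speeds; "joint_efforts": joint torques, N m; "ee_pos": TCP position; "tcp_rot": TCP orientation; "wrist_force": force on the tool from outside, world axes, zero at the start; "torque": the same for the moment, N m; "opening": finger opening in m; "grasp_force": force on a finger pad.
Only numpy, scipy, OpenCV 4.12 (cv2) and the standard library are available. Lean on these libraries where they do the work, as an engineer would, in place of code of your own. Each camera call takes 0.05 s, during which the arm holds its last target. There are 200 camera calls.

## Working session

There is one attempt and no reset: what is moved stays moved. The work goes in short steps, Python scripts to look and compute and a shell command to move; the robot and the scene stay as the last step left them, time stands still between calls to the robot, and variables do not carry over. Pictures are saved under pics/ and viewed, at most 10 in all, crops included, and the job is handed in when it is done.

```bash
ls; mkdir -p pics
python3 - <<'E'
from workcell import bot
import cv2
for n in("scene","top"):
    cv2.imwrite(f"pics/{n}0.png",bot.camera(n)); i=bot.camera_info(n); print(i["mtx"],i["extrinsics"])
o=bot.get_obs();print(o["time"],o["ee_pos"],o["tcp_rot"],o["opening"])
E
```

```text
drive.py
pics
workcell.py
[[361.21189435   0.         315.10517718]
 [  0.         361.21189435 204.11654545]
 [  0.           0.           1.        ]] [[ 0.99878731  0.03838307 -0.03083272  0.52648286]
 [ 0.04387767 -0.40991361  0.91106838 -0.86252677]
 [ 0.02233085 -0.9113164  -0.41110067  0.5095947 ]
 [ 0.          0.          0.          1.        ]]
[[403.3317449    0.         313.19539509]
 [  0.         403.3317449  201.01240147]
 [  0.           0.           1.        ]] [[-0.00345141 -0.99788552  0.06490436  0.41787755]
 [-0.99996147  0.00396786  0.0078298   0.00190051]
 [-0.00807077 -0.06487484 -0.99786077  1.14987503]
 [ 0.          0.          0.          1.        ]]
0.1 [ 0.1528771  -0.52814446  0.25564612] [-1.79930462e+02  2.13087411e-03  1.61427262e+01] 0.08531346143968543
```

View pics/scene0.png

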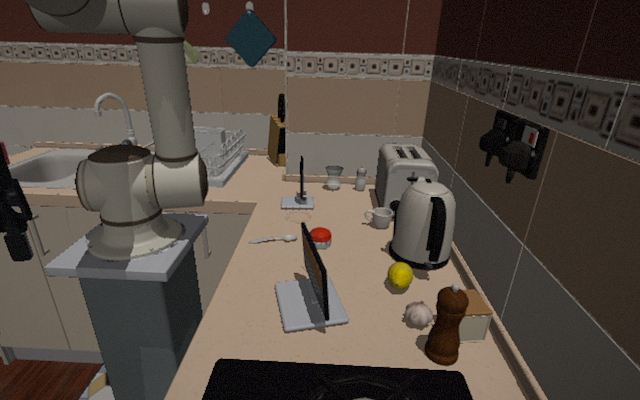

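View pics/top0.png

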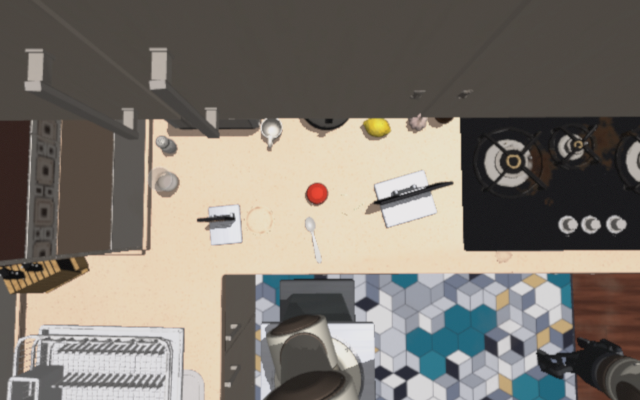

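The tablet is right of centre in the top view (about 410,193), with the phone at (225,217) and overhead cabinets at the top. I'll enlarge the tablet in both views.

Run:
```python
import cv2,numpy as np
a=cv2.imread("pics/scene0.png")[215:335,260:360];b=cv2.imread("pics/top0.png")[160:235,360:465]
A=cv2.resize(a,None,fx=4,fy=4,interpolation=cv2.INTER_CUBIC);B=cv2.resize(b,None,fx=3.8,fy=3.8,interpolation=cv2.INTER_CUBIC)
c=np.zeros((480,800,3),np.uint8);c[:,:400]=A;c[:B.shape[0],400:400+B.shape[1]]=B[:,:400]
cv2.imwrite("pics/crop0.png",c)
```

```text
(no output)
```

View pics/crop0.png

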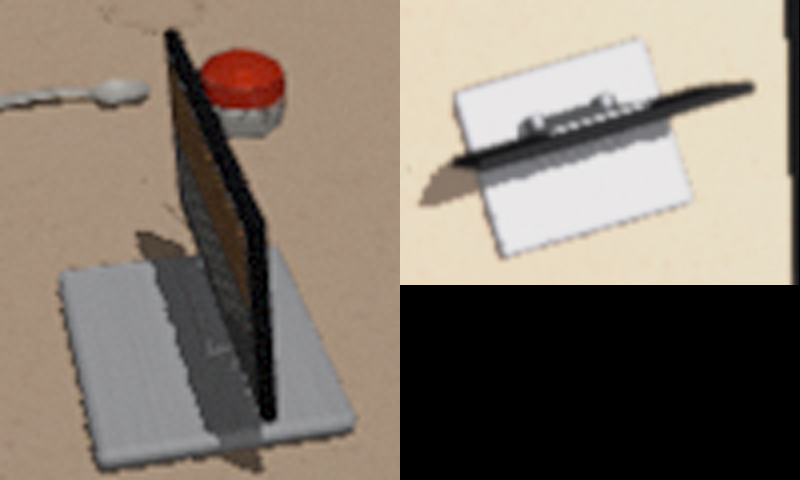

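```bash
cat > h.py <<'E'
from workcell import bot
import numpy as np
from scipy.optimize import least_squares
I={n:bot.camera_info(n) for n in("scene","top")}
def proj(n,P):
    T=np.linalg.inv(I[n]["extrinsics"]);c=np.atleast_2d(P)@T[:3,:3].T+T[:3,3]
    u=c@I[n]["mtx"].T;return u[:,:2]/u[:,2:]
def world(p,x,y,yaw):
    c,s=np.cos(yaw),np.sin(yaw);p=np.asarray(p)
    return p@np.array([[c,s,0],[-s,c,0],[0,0,1]])+[x,y,0]
def tab(p,x,y,yaw,l):  # tablet frame -> world
    p=np.asarray(p,float);c,s=np.cos(l),np.sin(l)
    q=np.c_[c*p[:,0]+s*p[:,2]+.015,p[:,1],-s*p[:,0]+c*p[:,2]+.035]
    return world(q,x,y,yaw)
E
cat > fit.py <<'E'
from h import *
S=lambda a:np.array(a)/4+[260,215]
T=lambda a:(np.array(a)-[400,0])/3.8+[360,160]
F=np.array([[.065,.075,.014],[.065,-.075,.014],[-.065,-.075,.014],[-.065,.075,.014]])
ft=T([[455,95],[640,40],[692,198],[503,257]]);fs=S([[275,250],[352,425],[100,462],[62,275]])
E3=[[-.0015,.095,.115],[-.0015,-.095,.115],[-.0015,-.095,0]]
ts=S([[170,32],[265,215],[268,415]]);tt=T([[453,163],[752,88]])
def r(v):
    x,y,w,l=v
    return np.r_[proj("top",world(F,x,y,w))-ft,proj("scene",world(F,x,y,w))-fs,proj("scene",tab(E3,*v))-ts,proj("top",tab(E3[:2],*v))-tt].ravel()
s=least_squares(r,[.45,-.25,.2,0],loss="soft_l1");print(s.x,np.degrees(s.x[2:]));print(r(s.x).reshape(-1,2).round(1))
v=s.x;np.save("v.npy",v)
print("top now",tab([[-.006,0,.115],[-.006,.095,.115],[-.006,-.095,.115]],*v).round(3))
print("foot R",v[0]**2+v[1]**2)
E
python3 fit.py
```

```text
[ 0.49732499 -0.2492084   0.28443963 -0.06197713] [16.29719018 -3.55102784]
[[-1.3 -0.8]
 [ 0.8 -1.3]
 [ 1.   1.1]
 [-0.3  0.8]
 [ 0.  -3.3]
 [ 1.5 -3.3]
 [-0.9 -2.3]
 [-2.2 -2.6]
 [ 0.5 -2.2]
 [-0.4  0.9]
 [ 0.4  1.9]
 [ 6.2  0.3]
 [ 0.6 -1.6]]
top now [[ 0.499 -0.249  0.149]
 [ 0.472 -0.157  0.149]
 [ 0.526 -0.34   0.149]]
foot R 0.30943697356587924
```

```bash
cat >> fit.py <<'E'
import cv2
out=np.zeros((480,800,3),np.uint8)
for k,(n,x0,y0,w,h,f) in enumerate([("scene",260,215,100,120,4),("top",360,160,100,75,4)]):
    im=cv2.resize(cv2.imread(f"pics/{n}0.png")[y0:y0+h,x0:x0+w],None,fx=f,fy=f,interpolation=cv2.INTER_CUBIC)
    for P in(world(F,*v[:3]),tab([[-.0015,.095,0],[-.0015,.095,.115],[-.0015,-.095,.115],[-.0015,-.095,0]],*v)):
        p=((proj(n,P)-[x0,y0]+.5)*f).astype(int);cv2.polylines(im,[p],True,(0,0,255),1)
    out[:h*f,400*k:400*k+400]=im
cv2.imwrite("pics/ov.png",out)
E
python3 fit.py|head -1
```

```text
[ 0.49732499 -0.2492084   0.28443963 -0.06197713] [16.29719018 -3.55102784]
```

View pics/ov.png

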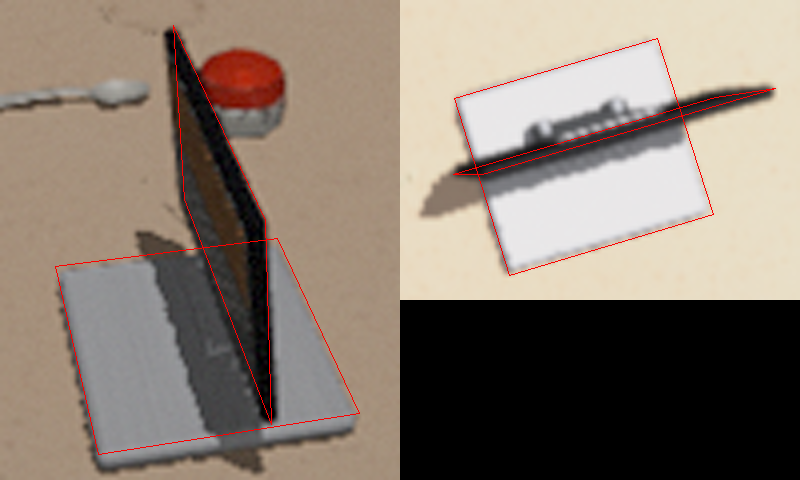

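The overlay fits: slab about 3° towards the robot, hinge near (0.512, -0.245), yaw 16.3°, which is already the tool's yaw. I'll close the fingers, move in front of the screen, and push near the top.

```bash
echo '[0.03, -0.025, 0, 0, 0, 0.065, -0.05, 0, 0, 0, 0.1, -0.075, 0, 0, 0, 0.13, -0.1, 0, 0, 0, 0.16, -0.12, 0, 0, 0]' > mv.in && python3 drive.py mv.in 60; echo '[0.03, -0.01, 0.01, 0, 0, 0.065, -0.02, 0.02, 0, 0, 0.1, -0.03, 0.03, 0, 0, 0.13, -0.04, 0.03, 0, 0, 0.16, -0.052, 0.03, 0, 0]' > mv.in && python3 drive.py mv.in
```

```text
time: 0.52
ee_pos: [0.2738, -0.3663, 0.2561]
tcp_rot: [-180.0, -0.0, 16.1]
wrist_force: [0.7, -0.5, -0.3]
opening: 0.0254
grasp_force: 0.0
time: 0.93
ee_pos: [0.4135, -0.2727, 0.2253]
tcp_rot: [-179.9, 0.1, 16.2]
wrist_force: [0.0, -0.9, 0.2]
opening: 0.0004
grasp_force: 0.0
```

```bash
echo '[0, 0, 0.04, 0, 0, 0, 0, 0.08, 0, 0, 0.02, 0, 0.085, 0, 0, 0.045, 0, 0.085, 0, 0, 0.055, 0, 0.085, 0, 0]' > mv.in && python3 drive.py mv.in
python3 - <<'E'
from workcell import bot
import cv2
cv2.imwrite("pics/s1.png",cv2.resize(bot.camera("scene")[150:340,200:400],None,fx=3,fy=3))
E
```

```text
time: 1.35
ee_pos: [0.4664, -0.2578, 0.1396]
tcp_rot: [-179.9, 0.1, 16.2]
wrist_force: [0.2, -1.0, 0.0]
opening: -0.0
grasp_force: 0.0
```

View pics/s1.png

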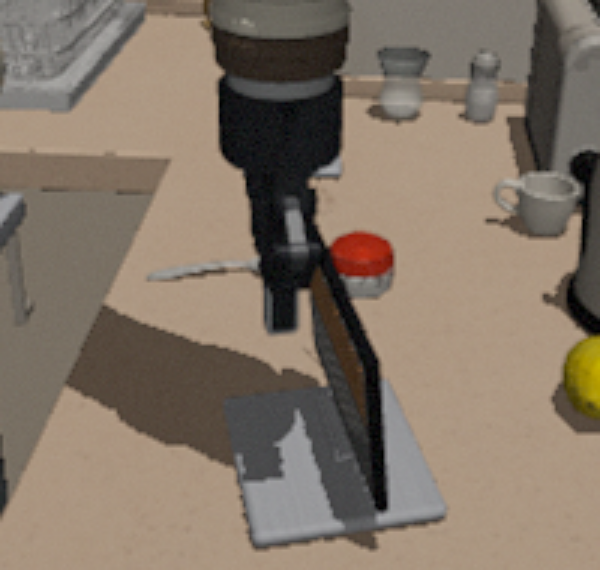

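The closed fingers hang centred in front of the screen. Creep forward to feel the contact.

```bash
for i in 1; do echo '[0.01, 0, 0, 0, 0, 0.015, 0, 0, 0, 0, 0.018, 0, 0, 0, 0, 0.021, 0, 0, 0, 0, 0.024, 0, 0, 0, 0]' > mv.in && python3 drive.py mv.in; done
```

```text
time: 1.82
ee_pos: [0.4881, -0.2524, 0.1416]
tcp_rot: [180.0, 0.0, 16.1]
wrist_force: [-4.2, -1.3, 4.0]
opening: 0.0002
grasp_force: 2.7
```

```bash
echo '[0.003, 0, 0, 0, 0, 0.006, 0, 0, 0, 0, 0.009, 0, 0, 0, 0, 0.012, 0, 0, 0, 0, 0.015, 0, 0, 0, 0]' > mv.in && python3 drive.py mv.in
```

```text
time: 2.23
ee_pos: [0.5024, -0.2483, 0.1418]
tcp_rot: [180.0, 0.1, 16.1]
wrist_force: [-6.4, -2.4, 4.4]
opening: 0.0003
grasp_force: 3.1
```

```bash
echo '[0.006, 0, 0, 0, 0, 0.012, 0, 0, 0, 0, 0.018, 0, 0, 0, 0, 0.022, 0, 0, 0, 0, 0.024, 0, 0, 0, 0]' > mv.in && python3 drive.py mv.in
python3 - <<'E'
from h import *
import cv2
im=bot.camera("scene");cv2.imwrite("pics/s2.png",cv2.resize(im[200:330,255:365],None,fx=5,fy=4.6,interpolation=cv2.INTER_CUBIC))
print(bot.get_obs()["ee_pos"])
E
```

```text
time: 2.65
ee_pos: [0.5252, -0.2414, 0.1404]
tcp_rot: [-180.0, 0.2, 16.1]
wrist_force: [-6.0, -2.2, -0.8]
opening: -0.0002
grasp_force: 2.4
[ 0.52539779 -0.24128322  0.14043897]
```

View pics/s2.png

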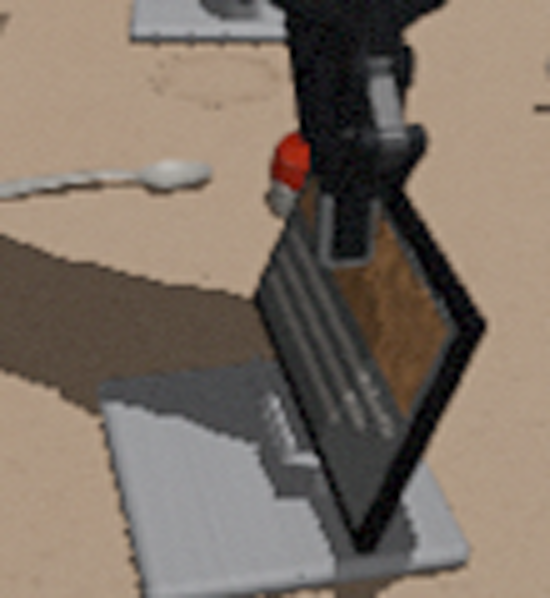

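```bash
cat > lean.py <<'E'
from h import *
import sys
v=np.load("v.npy")
def lean(bot_px,top_px):
    E=[[-.0015,-.095,0],[-.0015,-.095,.115]];m=np.array([bot_px,top_px])
    # free hinge shift (x,y) plus lean, yaw kept
    f=lambda w:(proj("scene",tab(E,w[0],w[1],v[2],w[2]))-m).ravel()
    s=least_squares(f,[v[0],v[1],.4]);g=least_squares(lambda w:(proj("scene",tab(E,v[0],v[1],v[2],w[0]))-m)[1],[.4])
    print(s.x[:2]-v[:2],np.degrees(s.x[2]),s.cost,"fixed hinge",np.degrees(g.x),g.fun)
E
python3 -c "
from lean import *
lean((255+363/5,200+550/4.6),(255+483/5,200+325/4.6))
lean((260+268/4,215+415/4),(260+265/4,215+215/4))"
```

```text
[-0.00015158 -0.00024367] 20.794414107495992 1.0025871013102754 fixed hinge [20.71983037] [ 0.2290844  -1.14480285]
[-0.0006021   0.00376788] -2.9783385699457905 0.23998125409735838 fixed hinge [-3.05671382] [0.13816921 0.76391903]
```

Camera and contact geometry agree: lean is about 21° now. Push about 14 mm further, then check.

```bash
echo '[0.004, 0, 0, 0, 0, 0.008, 0, 0, 0, 0, 0.012, 0, 0, 0, 0, 0.015, 0, 0, 0, 0, 0.015, 0, 0, 0, 0]' > mv.in && python3 drive.py mv.in; echo '[0, 0, 0, 0, 0, 0, 0, 0, 0, 0]' > mv.in && python3 drive.py mv.in
```

```text
time: 3.12
ee_pos: [0.5401, -0.2371, 0.1408]
tcp_rot: [-180.0, 0.1, 16.1]
wrist_force: [-2.6, -0.8, -1.0]
opening: 0.0001
grasp_force: 1.0
time: 3.28
ee_pos: [0.5403, -0.2371, 0.1414]
tcp_rot: [-180.0, -0.0, 16.1]
wrist_force: [-2.0, 0.5, 0.1]
opening: 0.0002
grasp_force: 0.6
```

```bash
echo '[-0.015, 0, 0, 0, 0, -0.04, 0, 0.01, 0, 0, -0.055, 0, 0.03, 0, 0, -0.055, 0, 0.045, 0, 0, -0.04, 0, 0.045, 0, 0]' > mv.in && python3 drive.py mv.in
python3 - <<'E'
from h import *
import cv2
im=bot.camera("scene");cv2.imwrite("pics/s3.png",cv2.resize(im[200:330,255:365],None,fx=5,fy=4.6,interpolation=cv2.INTER_CUBIC))
E
```

```text
time: 3.7
ee_pos: [0.499, -0.2484, 0.0939]
tcp_rot: [-179.9, 0.1, 16.0]
wrist_force: [0.7, -0.5, -0.4]
opening: 0.0001
grasp_force: 0.0
```

View pics/s3.png

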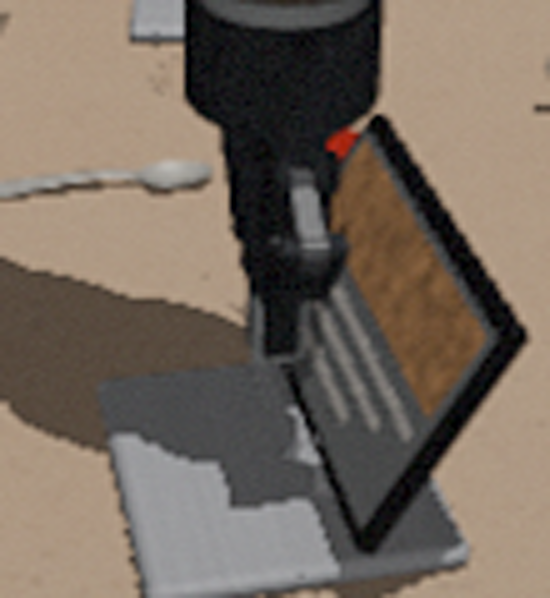

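```bash
echo '[0.006, 0, 0, 0, 0, 0.008, 0, 0, 0, 0, 0.01, 0, 0, 0, 0, 0.01, 0, 0, 0, 0]' > mv.in && python3 drive.py mv.in
```

```text
time: 4.08
ee_pos: [0.512, -0.2454, 0.0968]
tcp_rot: [180.0, -0.0, 16.2]
wrist_force: [-0.8, 0.0, 0.3]
opening: -0.0002
grasp_force: 0.0
```

```bash
python3 -c "
from lean import *
lean((255+366/5,200+550/4.6),(255+525/5,200+336/4.6))"; echo '[0.002, 0, 0, 0, 0, 0.002, 0, 0, 0, 0]' > mv.in && python3 drive.py mv.in;echo '[0.002, 0, 0, 0, 0, 0.002, 0, 0, 0, 0]' > mv.in && python3 drive.py mv.in;echo '[0.002, 0, 0, 0, 0, 0.002, 0, 0, 0, 0]' > mv.in && python3 drive.py mv.in
```

```text
[ 0.00051132 -0.00037697] 29.53196583611733 1.1030534161769254 fixed hinge [29.8747846] [ 0.41140103 -1.07767363]
time: 4.25
ee_pos: [0.5136, -0.2449, 0.0965]
tcp_rot: [180.0, -0.0, 16.2]
wrist_force: [-0.9, -0.2, -0.2]
opening: 0.0002
grasp_force: 0.0
time: 4.42
ee_pos: [0.5155, -0.2443, 0.0963]
tcp_rot: [180.0, -0.0, 16.1]
wrist_force: [0.6, -0.1, -0.2]
opening: 0.0002
grasp_force: 0.0
time: 4.58
ee_pos: [0.5167, -0.244, 0.0962]
tcp_rot: [180.0, 0.1, 16.1]
wrist_force: [-3.3, -1.5, 0.1]
opening: 0.0001
grasp_force: 2.1
```

Three estimates of the lean (camera 29.7°, contact 30.4°, two-height touch slope 29.1°) all lie within 1° of 30°. Back off and check.

```bash
echo '[-0.02, 0, 0, 0, 0, -0.05, 0, 0, 0, 0, -0.08, 0, -0.03, 0, 0, -0.1, 0, -0.06, 0, 0, -0.1, 0, -0.1, 0, 0]' > mv.in && python3 drive.py mv.in;echo '[-0.03, 0, -0.03, 0, 0, -0.05, 0, -0.05, 0, 0, -0.05, 0, -0.05, 0, 0, -0.05, 0, -0.05, 0, 0]' > mv.in && python3 drive.py mv.in
python3 - <<'E'
from h import *
import cv2
a=bot.camera("scene");b=bot.camera("top")
c=np.zeros((598,800,3),np.uint8);c[:,:550]=cv2.resize(a[200:330,255:365],(550,598),interpolation=cv2.INTER_CUBIC)
c[:300,550:]=cv2.resize(b[160:240,180:250],(250,300))
c[300:,550:]=cv2.resize(a[140:220,265:330],(250,298));cv2.imwrite("pics/s4.png",c)
E
```

```text
time: 5.0
ee_pos: [0.4175, -0.2716, 0.1959]
tcp_rot: [-179.8, 0.2, 16.0]
wrist_force: [1.2, 0.2, 1.7]
opening: -0.0
grasp_force: 0.0
time: 5.33
ee_pos: [0.3731, -0.2862, 0.2479]
tcp_rot: [179.8, -0.1, 16.1]
wrist_force: [0.4, 0.2, -0.4]
opening: -0.0
grasp_force: 0.0
```

View pics/s4.png

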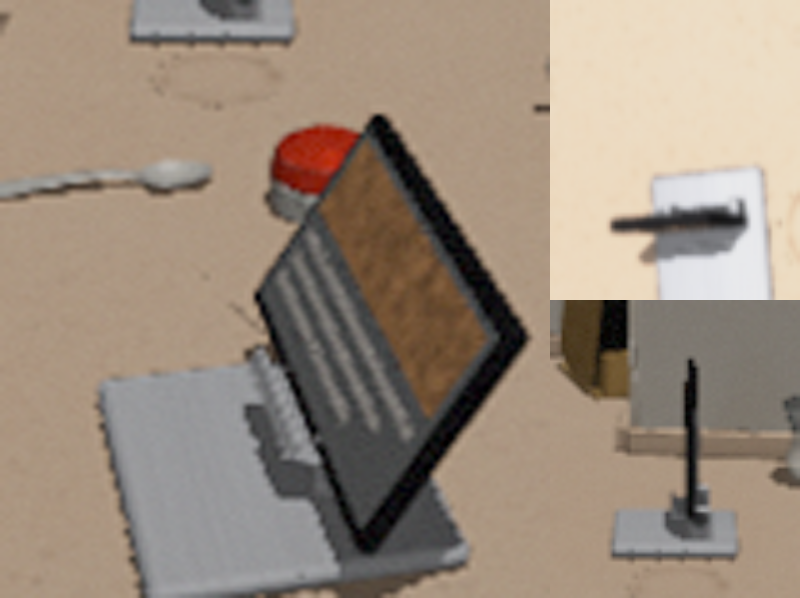

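The tablet holds the same lean (right edge from (367,550) to (525,337), as before), the phone is still upright, and the arm is clear.

```bash
python3 -c "
from workcell import bot
print(bot.job_done())"
```

```text
the job is handed in; nothing more can be done
None
```

The tablet now leans back about 30° (three estimates gave 29–30.4°) and stays there by itself; the arm never went near the phone, the gripper is clear, and I handed the job in after about 5.4 s.

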